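# Open the empty label printer for a new roll

## Task

The carton-label printer has run out of labels: open it for a new roll. Press down its release tab with the fingertips so that the sprung lid lifts, then push the lid up and back until it stands fully open against its stop, and leave it open. Do not press the feed button, and do not shift or pick up any of the other things on the bench.

Things in the scene. Friction and masses are not known exactly. Their poses are not given: they have to be found in the camera images.
- printer: Desktop label printer, 200 deep (x) x 170 wide (y) x 130 high mm, light grey base, dark lid with a clear window; fixed to the bench. Origin at the centre of its underside; x points from its front (nose, towards the robot) to its back, y to the left of someone who stands before it and looks along x, z up. The base's rim is 100 mm high; along the front runs a nose 32 mm deep whose top is 74 mm high and carries the release tab and the feed button.
- tab_top (a point): Centre of the top face of the release tab: a ridged dark grey plate 24 (x) x 44 (y) x 7 mm over the nose, its top 91 mm above the bench, 90 mm in front of the printer's middle and 48 mm to its left (printer frame -90, +48, 91). The lid's front face begins 20 mm behind this point and rises from 106 to 128 mm.
- release_tab (a joint): Release tab, a spring rocker: 0 up, 0.38 rad pressed right down against a hard stop (its middle then 9 mm lower; about 6 N there, more nearer the lid); the hook lets the lid go at about 0.26 rad (middle 6 mm down). Springs back when let go.
- lid_lip (a point): Middle of the front lower edge of the finger lip on the lid (moves with the lid): a ledge 50 mm wide, 6 mm thick, standing out 12 mm from the lower edge of the lid's front face, centred 12 mm to the right of the printer's middle. This point lies 170 mm in front of the hinge line and at its height when the lid is shut (printer frame -82, -12, 106). The lid is 170 mm wide and 25 mm thick.
- hinge (a point): Middle of the lid's hinge line, on the base: 88 mm behind the printer's middle, 106 mm above the bench; the line runs along the printer's y. The lip swings in a circle about it, up and towards the printer's back.
- lid (a joint): Lid angle: 0 shut and latched, 1.85 rad fully open against its stop, leaning back by 16 degrees. Let go by the catch, a spring pin lifts it to about 0.29 rad (lip up 48 mm) and no further. The lid weighs about 0.3 kg: from less than about 1.4 rad it falls back on the pin, from more than 1.5 rad it tips over to its stop by itself and stays.
- feed_button (a joint): Round feed button, 15 mm in diameter, on the nose at printer frame (-83, -62), top 80 mm above the bench: 0 up, 3 mm (0.003) pressed. Do not press.
- scale: Bench scale, 220 (x) x 190 (y) x 54 mm high, fixed; steel platform, display strip along its front. Origin at the centre of its underside. Leave alone.
- carton_mid (a point): Centre of a taped cardboard carton, 120 x 150 x 90 mm high, loose on the scale. Leave alone.
- spare_roll_mid (a point): Centre of a white roll of labels standing on end, 96 mm in diameter, 104 mm high, loose. Leave alone.
- jar_mid (a point): Centre of a clear jar of screws with a red cap, 62 mm in diameter, 84 mm high, loose. Leave alone.
- tape_roll_mid (a point): Centre of a brown roll of tape lying flat, 100 mm in diameter, 48 mm high, loose. Leave alone.
- cutter_mid (a point): Middle of a box cutter lying flat, 155 mm long (its x), 26 mm wide, 16 mm high, loose. Leave alone.
- pliers_mid (a point): Joint of a pair of blue-handled pliers lying flat, 150 mm long (its x), 65 mm wide, 14 mm high, loose. Leave alone.
- scraper_mid (a point): A point 9 mm above the bench in the neck of a broad scraper lying flat, 215 mm long (its x), 70 mm wide, 18 mm high, loose. Leave alone.

How it is judged:
On the way, in this order (a step that is already met when the one before it is completed fails the run):
1. the release tab is pressed down (value of joint release_tab above 0.15 rad).
2. the freed lid has lifted off its catch (value of joint lid above 0.12 rad).
3. the lid has been pushed fully open (value of joint lid above 1.72 rad), for 0.2 s.
At the end, for the whole second after the job is handed in: The lid stands still, open by more than 1.72 rad (its stop is at 1.85), the release tab has sprung back up (below 0.06 rad), and every loose thing on the bench is within 20 mm of where it began (value of joint lid above 1.72 rad and velocity of joint lid between -0.1 and 0.1 rad/s and value of joint release_tab below 0.06 rad and distance of each of carton_mid, spare_roll_mid, jar_mid, tape_roll_mid, cutter_mid, pliers_mid, scraper_mid from where it was at the start of the episode below 0.02 m); the robot touches nothing.
It fails at once if the feed button is pressed (more than 2 mm) (value of joint feed_button above 0.002 m).
It fails at once if a loose thing on the bench is shifted or picked up (moved more than 20 mm) (distance of any of carton_mid, spare_roll_mid, jar_mid, tape_roll_mid, cutter_mid, pliers_mid, scraper_mid from where it was at the start of the episode above 0.02 m).
It also fails if it takes over 43 s, if anything falls off the work surface, if the arm or the gripper's body presses on something with over 40 N, if the wrist force passes 120 N, or if a joint passes its speed limit or range.

## Robot

A 6-joint arm with a two-finger parallel gripper is mounted at the origin on the work surface. World frame = base frame: x ahead of the robot, y to its left, z up, the work surface at z = 0. Lengths are in m, angles in rad, forces in N, time in s.
With the tool pointing down it reaches from about 0.375 to 0.9 m from the base axis. Payload 3.1 kg.
Tool frame: the origin (TCP) lies on the centre line of the jaws, within the pads' length; the fingertips stand 17 mm ahead of it and the grasp point (between the pads) lies 2 mm behind it; y points along the fingers, z is the direction in which the jaws open and shut, and the axes are right-handed (so a half turn about y gives the same grasp; the last joint's range is limited). The gripper opens to 85 mm and grips with 20 to 120 N. Pads are 22 mm wide; open, the fingers measure 114 mm over their backs; the gripper's body (76 mm by 85 mm) begins 54 mm behind the grasp point. The pads swing forward as they close: fully open they stand 13 mm farther back than shut.
Start: joints at [0.922, 0.527, 1.433, -0, 1.181, -0.178], TCP at [0.283, 0.557, 0.248] pointing down, gripper open.
Joint ranges: [-3.08, 3.08], [-0.75, 2.2], [0.22, 2.44], [-1.43, 4.57], [0, 2.65], [-2.85, 2.85]. Speed limits (rad/s): [2.79, 2.79, 3.14, 3.14, 3.14, 3.14].

## Interface

Orientations are given as a unit quaternion [x, y, z, w].
In Python, from station import manip gives the robot as it stands.
- The arm moves only by the shell command python3 -m handwheel 'ROWS' [FORCE]. ROWS is JSON, one flat list of numbers, 7 for each row, row after row: the shift along the tool's x, y, z in cm, then the turn, a rotation vector about the tool's x, y, z in rad, then the finger opening in cm, from 0 to 8.54. A call has 1 to 10 rows; each row is the pose to reach, as a shift and turn from the pose commanded when the call began, along the tool's axes at that moment; what a row does not reach only later rows make up. A row lasts 1/12 s, in which the tool goes at most 41.7 mm and 7.16 degrees, less where a joint would pass 70% of its speed; a pose out of reach is approached as far as the arm can. A call with a gripper value outside its range is refused whole. The fingers move at their own pace and stop on an object; FORCE is the grip in N (left out, the last holds). Time passes only in rows, so rows that repeat a pose let the fingers close. It gives the time, the measured TCP pose, the force and the opening at its end, in the units of the state.
- manip.sense(): the state, without advancing time (a new reading comes with each control period).
- manip.snapshot(name): name is "scene" or "side" or "wrist"; returns a dict with "frame" (400x640x3 uint8, red, green, blue), "depth" (400x640 float32, m along the optical axis (not along the pixel's ray), 0 where there is no reading), "camera_matrix" (3x3 intrinsics, pixels), "rvec" (rotation vector, rad) and "tvec" (3), from world to camera coordinates, as OpenCV has them. Camera axes: x right, y down, z forward; pixel columns grow to the right and rows downward; lengths in m; the calibration is good to about 2 mm. The wrist camera is an equidistant fisheye: a pixel r from the principal point sees the ray r / f radians off the axis. A picture is of the moment at which its call begins.
- manip.sign_off(): hands the job in, once; it reports no verdict.
The state is a dict: "t": time; "q": joint angles; "qd": joint speeds; "tau": joint torques, N m; "tcp_pos": TCP position; "tool_rot": TCP orientation; "force": force on the tool from outside, world axes, zero at the start; "ft_torque": the same for the moment, N m; "finger_gap": opening from 0.0 (shut) to 1.0 (fully open).
Only numpy, scipy, OpenCV 4.12 (cv2) and the standard library are available. Lean on these libraries where they do the work, as an engineer would, in place of code of your own. Each camera call takes 0.05 s, during which the arm holds its last target.

## Working session

There is one attempt and no reset: what is moved stays moved. The work goes in short steps, Python scripts to look and compute and a shell command to move; the robot and the scene stay as the last step left them, time stands still between calls to the robot, and variables do not carry over. Pictures are saved under pics/ and viewed, and the job is handed in when it is done.

```bash
ls; mkdir -p pics; python3 - <<'E'
from station import manip
import cv2,numpy as np
print(manip.sense())
for n in("scene","side","wrist"):
    s=manip.snapshot(n); cv2.imwrite(f"pics/{n}0.png",s["frame"][:,:,::-1]); np.savez(f"{n}0.npz",**s); print(n,s["camera_matrix"].tolist(),s["rvec"],s["tvec"])
E
```

```text
pics
{'t': 0.0, 'q': array([ 9.22500197e-01,  5.28463909e-01,  1.43391810e+00, -8.18293665e-06,
        1.18140121e+00, -1.78500972e-01]), 'qd': array([-0.00176856, -0.0011893 ,  0.00033645,  0.00061804, -0.00169512,
        0.00091555]), 'tau': array([ 5.09034944e-04, -4.42336321e+01, -1.78030479e+01, -1.49494545e-04,
        8.20746442e-03,  9.39355857e-06]), 'tcp_pos': array([0.28249337, 0.55674237, 0.24732995]), 'tool_rot': array([ 0.6883985 , -0.16488193,  0.16426457, -0.68697788]), 'force': array([ 1.19141197,  0.06176353, -0.74118303]), 'ft_torque': array([ 0.02157218,  0.01158236, -0.01140745]), 'finger_gap': 0.9976985544345638}
scene [[434.799314715458, 0.0, 325.1671171678463], [0.0, 434.799314715458, 194.2793053183154], [0.0, 0.0, 1.0]] [ 2.04744054  0.88657541 -0.47447828] [-0.37988704 -0.13726713  1.39613118]
side [[465.8898542802637, 0.0, 324.8658987882208], [0.0, 465.8898542802637, 203.36687763935132], [0.0, 0.0, 1.0]] [ 2.17876389 -0.64229695  0.30927606] [-0.42246118  0.2747555   1.00826836]
wrist [[309.70691628693146, 0.0, 323.2806950719277], [0.0, 309.70691628693146, 198.1618509191218], [0.0, 0.0, 1.0]] [-2.4542103  -1.50917621 -0.22183609] [-0.62407528 -0.03895231  0.37985249]
```

View pics/scene0.png

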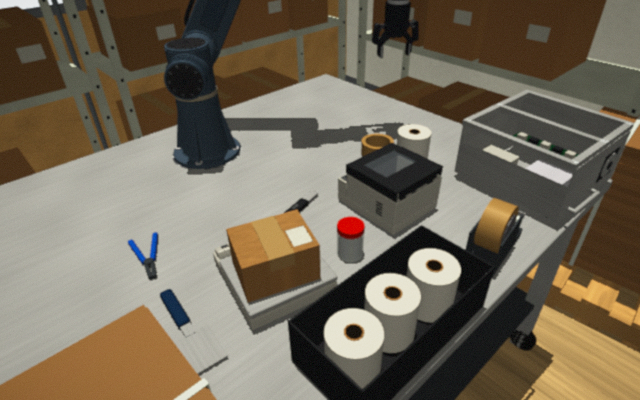

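View pics/side0.png

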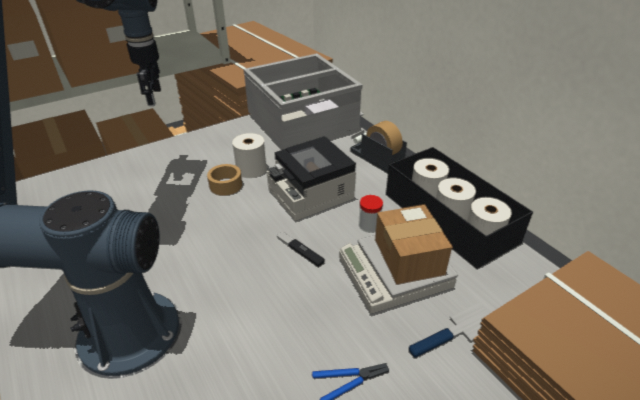

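View pics/wrist0.png

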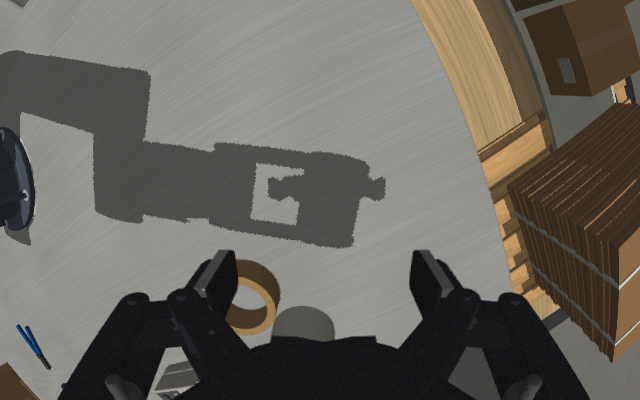

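The scene view shows the printer at about (390,185) with its nose towards the robot, and the tape and spare roll behind it. In the side view the printer is at about (312,175), with the tab and button on its nose at about (275–305,190). Next I measure its pose from the depth.

```bash
cat > h.py <<'E'
import numpy as np,cv2
from scipy.spatial.transform import Rotation as R
def cloud(s):
    K=s["camera_matrix"];d=s["depth"];v,u=np.mgrid[:400,:640]
    P=np.stack([(u-K[0,2])*d/K[0,0],(v-K[1,2])*d/K[1,1],d],-1)
    Rm=cv2.Rodrigues(s["rvec"])[0]
    return (P-s["tvec"])@Rm
E
python3 - <<'E'
from h import *
for n in("scene","side"):
    s=dict(np.load(n+"0.npz")); P=cloud(s); f=s["frame"].astype(int)
    sx=slice(130,240) if n=="scene" else slice(130,225)
    sy=slice(330,450) if n=="scene" else slice(262,362)
    Q=P[sx,sy].reshape(-1,3);c=f[sx,sy].reshape(-1,3);ok=s["depth"][sx,sy].reshape(-1)>0
    m=ok&(abs(Q[:,2]-.129)<.006)
    T=Q[m]; r=cv2.minAreaRect((T[:,:2]*1000).astype(np.float32)); print(n,m.sum(),r,np.median(T[:,2]), cv2.boxPoints(r).tolist())
    z=Q[ok][:,2];print(np.histogram(z,bins=np.arange(0,.15,.01)))
    im=cv2.resize(s["frame"][sx,sy][:,:,::-1],None,fx=6,fy=6,interpolation=cv2.INTER_CUBIC);cv2.imwrite(f"pics/{n}_zoom.png",im[:600,:800])
E
```

```text
scene 2667 ((597.766357421875, 197.0811004638672), (173.22340393066406, 172.47341918945312), 88.18949890136719) 0.12949426312489015 [[508.8362731933594, 113.23719787597656], [681.2236328125, 107.78807067871094], [686.6964111328125, 280.92498779296875], [514.30908203125, 286.3741455078125]]
(array([3006,  358,  439,  393,  543,  388,  450,  567,  882,  604,  710,
        368, 1755,  995]), array([0.  , 0.01, 0.02, 0.03, 0.04, 0.05, 0.06, 0.07, 0.08, 0.09, 0.1 ,
       0.11, 0.12, 0.13, 0.14]))
side 1965 ((593.2235717773438, 196.5811309814453), (174.76248168945312, 171.93479919433594), 88.23027038574219) 0.12597443188614216 [[504.5986022949219, 111.89647674560547], [676.451416015625, 106.58666229248047], [681.8485107421875, 281.2657775878906], [509.9957275390625, 286.5755920410156]]
(array([ 290,  456,  437,  426,  406,  457,  466,  460,  297,  243,  246,
        257, 2125,   15]), array([0.  , 0.01, 0.02, 0.03, 0.04, 0.05, 0.06, 0.07, 0.08, 0.09, 0.1 ,
       0.11, 0.12, 0.13, 0.14]))
```

View pics/side_zoom.png

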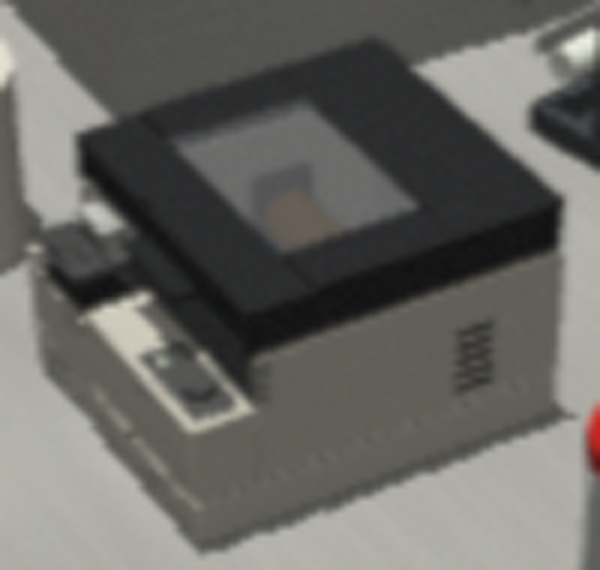

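```bash
python3 - <<'E'
from h import *
for n in("scene","side"):
    s=dict(np.load(n+"0.npz")); P=cloud(s); f=s["frame"].astype(int); x,y,z=np.moveaxis(P,-1,0);ok=s["depth"]>0
    th=-.0315;o=np.array([.5795,.1973]);d=P[...,:2]-o
    px=np.cos(th)*d[...,0]+np.sin(th)*d[...,1];py=-np.sin(th)*d[...,0]+np.cos(th)*d[...,1]
    def st(nm,m): 
        if m.sum()>3: print(n,nm,m.sum(),[np.round(np.percentile(a[m],[3,50,97]),3).tolist() for a in(px,py,x,y,z)])
    near=ok&(abs(px)<.13)&(abs(py)<.11)
    dark=f.sum(-1)<150
    st("tab",near&dark&(px<-.076)&(py>.015)&(z>.083)&(z<.097))
    st("nose front",near&(px<-.09)&(z<.06)&(z>.02))
    st("base sides",near&(z<.06)&(z>.02))
    near2=ok&(abs(x-.5)<.35)&(y>.28)&(y<.6)
    st("roll top",near2&(z>.095)&(z<.115))
    st("tape top",near2&(z>.04)&(z<.053)&(f[...,0]>f[...,2]*1.3))
q=[0.6883985,-0.16488193,0.16426457,-0.68697788];print(R.from_quat(q).as_matrix().round(3))
E
```

```text
scene nose front 18 [[-0.096, -0.093, -0.09], [-0.084, -0.082, -0.08], [0.481, 0.484, 0.487], [0.116, 0.118, 0.12], [0.021, 0.038, 0.057]]
scene base sides 1301 [[-0.083, 0.071, 0.105], [-0.085, -0.082, 0.077], [0.494, 0.648, 0.686], [0.11, 0.117, 0.271], [0.021, 0.04, 0.059]]
scene roll top 1166 [[-0.125, 0.045, 0.252], [0.172, 0.243, 0.327], [0.461, 0.635, 0.839], [0.372, 0.435, 0.523], [0.096, 0.105, 0.114]]
scene tape top 221 [[-0.238, -0.205, -0.162], [0.125, 0.177, 0.218], [0.347, 0.381, 0.423], [0.328, 0.382, 0.421], [0.041, 0.047, 0.051]]
side tab 8 [[-0.103, -0.099, -0.083], [0.024, 0.026, 0.039], [0.478, 0.481, 0.497], [0.225, 0.226, 0.239], [0.084, 0.085, 0.088]]
side nose front 310 [[-0.102, -0.1, -0.092], [-0.086, -0.016, 0.074], [0.476, 0.479, 0.485], [0.115, 0.184, 0.274], [0.021, 0.04, 0.058]]
side base sides 982 [[-0.101, -0.047, 0.089], [-0.087, -0.083, 0.064], [0.477, 0.53, 0.666], [0.109, 0.115, 0.264], [0.021, 0.041, 0.059]]
side roll top 867 [[-0.136, -0.059, 0.243], [0.17, 0.241, 0.361], [0.45, 0.527, 0.83], [0.37, 0.434, 0.557], [0.096, 0.101, 0.113]]
side tape top 272 [[-0.245, -0.2, -0.154], [0.123, 0.165, 0.216], [0.34, 0.384, 0.431], [0.327, 0.368, 0.42], [0.04, 0.044, 0.048]]
[[ 0.892 -0.001  0.453]
 [-0.453 -0.002  0.892]
 [-0.    -1.    -0.002]]
```

```bash
python3 -m handwheel '[30.6,4.7,-18.9,0,0.925,0,0, 30.6,4.7,-18.9,0,0.925,0,0, 30.6,4.7,-18.9,0,0.925,0,0, 30.6,4.7,-18.9,0,0.925,0,0, 30.6,4.7,-18.9,0,0.925,0,0, 30.6,4.7,-18.9,0,0.925,0,0, 30.6,4.7,-18.9,0,0.925,0,0, 30.6,4.7,-18.9,0,0.925,0,0, 30.6,4.7,-18.9,0,0.925,0,0, 30.6,4.7,-18.9,0,0.925,0,0]' 40
python3 - <<'E'
from h import *
from station import manip
s=manip.sense();print(s["q"].round(3),s["tcp_pos"].round(4),R.from_quat(s["tool_rot"]).as_matrix().round(3).tolist(),s["force"].round(2),s["finger_gap"])
E
```

```text
t: 0.98
tcp_pos: [0.4732, 0.2457, 0.2005]
tool_rot: [0.541, -0.455, 0.456, -0.54]
force: [-0.2, 0.5, 0.5]
finger_gap: 0.006
[ 0.27   0.47   1.712 -0.002  0.959  0.102] [0.4732 0.2457 0.2005] [[0.169, 0.001, 0.986], [-0.986, -0.002, 0.169], [0.002, -1.0, 0.0]] [-0.2   0.55  0.48] 0.00559078377039646
```

```bash
python3 -m handwheel '[0,2,0.3,0.15,0,0,0, 0,3,0.3,0.3,0,0,0, 0,4,0.3,0.45,0,0,0, 0,4.6,0.3,0.61,0,0,0, 0,4.6,0.3,0.61,0,0,0, 0,4.6,0.3,0.61,0,0,0, 0,4.6,0.3,0.61,0,0,0]'
python3 - <<'E'
from h import *
from station import manip
s=manip.sense();M=R.from_quat(s["tool_rot"]).as_matrix();print(s["q"].round(3),s["tcp_pos"].round(4),M.round(3).tolist(),s["force"].round(2))
print("tip",s["tcp_pos"]+.017*M[:,1])
for n in("side","wrist"):
    c=manip.snapshot(n);f=c["frame"][:,:,::-1]
    if n=="side": f=cv2.resize(f[100:240,220:380],None,fx=4,fy=4)
    cv2.imwrite(f"pics/{n}1.png",f)
E
```

```text
t: 1.57
tcp_pos: [0.4809, 0.2406, 0.1614]
tool_rot: [-0.398, 0.318, -0.57, 0.645]
force: [0.5, -0.1, 0.1]
finger_gap: 0.004
[ 0.319  0.486  2.056 -0.831  0.162  0.954] [0.4809 0.2406 0.1614] [[0.148, 0.481, 0.864], [-0.988, 0.034, 0.151], [0.043, -0.876, 0.48]] [ 0.48 -0.14  0.13]
tip [0.48907504 0.24114668 0.14653685]
```

View pics/side1.png

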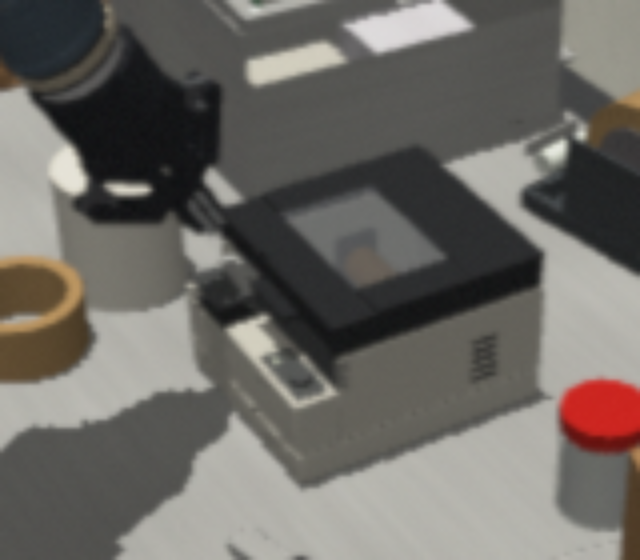

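View pics/wrist1.png

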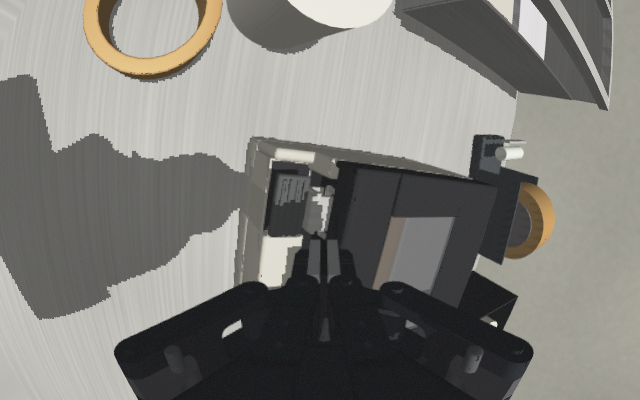

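```bash
python3 -m handwheel '[0,0,0,-0.1,0,0,0, 0,0,0,-0.2,0,0,0, 0,0,0,-0.3,0,0,0, 0,0,0,-0.3,0,0,0]'
cat > st.py <<'E'
from h import *
from station import manip
s=manip.sense();M=R.from_quat(s["tool_rot"]).as_matrix();print(s["q"].round(3),s["tcp_pos"].round(4),"\n",M.round(3),s["force"].round(2))
t=s["tcp_pos"]+.017*M[:,1];d=t-[.5795,.1973,0];th=-.0315
print("tip",t.round(4),"printer mm",(1000*np.array([np.cos(th)*d[0]+np.sin(th)*d[1],-np.sin(th)*d[0]+np.cos(th)*d[1],d[2]])).round(1))
E
python3 st.py
```

```text
t: 2.0
tcp_pos: [0.4787, 0.2423, 0.1617]
tool_rot: [-0.492, 0.403, -0.511, 0.578]
force: [-0.3, -1.5, -0.4]
finger_gap: 0.001
[ 0.294  0.493  1.857 -0.111  0.609  0.222] [0.4787 0.2423 0.1617] 
 [[ 0.152  0.195  0.969]
 [-0.988 -0.007  0.157]
 [ 0.037 -0.981  0.192]] [-0.31 -1.55 -0.37]
tip [0.482  0.2422 0.145 ] printer mm [-98.8  41.8 145. ]
```

```bash
python3 -m handwheel '[-0.54,1.5,-0.07,0,0,0,0, -0.54,3.2,-0.07,0,0,0,0, -0.54,4.9,-0.07,0,0,0,0, -0.54,4.9,-0.07,0,0,0,0, -0.54,4.9,-0.07,0,0,0,0]'; python3 st.py
```

```text
t: 2.42
tcp_pos: [0.49, 0.2455, 0.1131]
tool_rot: [-0.49, 0.401, -0.515, 0.578]
force: [-0.7, -0.9, -0.3]
finger_gap: 0.001
[ 0.297  0.591  1.866 -0.147  0.498  0.266] [0.49   0.2455 0.1131] 
 [[ 0.148  0.203  0.968]
 [-0.988 -0.011  0.154]
 [ 0.042 -0.979  0.198]] [-0.67 -0.89 -0.35]
tip [0.4934 0.2453 0.0964] printer mm [-87.6  45.2  96.4]
```

```bash
python3 -m handwheel '[0,0.4,-0.2,0,0,0,0, 0,0.7,-0.3,0,0,0,0, 0,1.0,-0.4,0,0,0,0, 0,1.2,-0.45,0,0,0,0, 0,1.4,-0.5,0,0,0,0, 0,1.4,-0.5,0,0,0,0]'; python3 st.py
```

```text
t: 2.92
tcp_pos: [0.485, 0.2454, 0.1031]
tool_rot: [-0.49, 0.4, -0.515, 0.578]
force: [-18.5, 4.1, 34.8]
finger_gap: 0.001
[ 0.3    0.606  1.883 -0.158  0.464  0.281] [0.485  0.2454 0.1031] 
 [[ 0.149  0.204  0.968]
 [-0.988 -0.011  0.154]
 [ 0.042 -0.979  0.2  ]] [-18.5    4.07  34.79]
tip [0.4885 0.2452 0.0865] printer mm [-92.5  45.   86.5]
```

```bash
python3 - <<'E'
from h import *
from station import manip
c=manip.snapshot("side");f=c["frame"][:,:,::-1]
cv2.imwrite("pics/side2.png",cv2.resize(f[100:240,220:380],None,fx=4,fy=4))
E
```

```text
(no output)
```

View pics/side2.png

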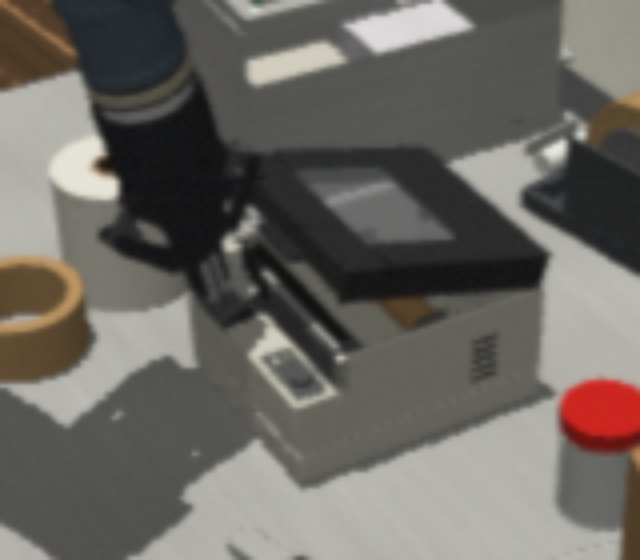

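The lid has sprung up: its front edge now stands clear of the base, at about (270,170)–(345,290) in the crop. I back off up and towards the robot, then move across to the lip.

```bash
python3 -m handwheel '[0,-0.8,-0.5,0,0,0,0, 0,-1.5,-1.8,0,0,0,0, 0,-2.5,-3.5,0,0,0,0, 1,-4,-5,0,0,0,0, 3,-5.5,-5,0,0,0,0, 5.3,-5.5,-5,0.1,0,0,0, 5.3,-5.5,-5,0.2,0,0,0, 5.3,-5.5,-5,0.2,0,0,0,5.3,-5.5,-5,0.2,0,0,0]'; python3 st.py;  python3 - <<'E'
from h import *
from station import manip
c=manip.snapshot("side");f=c["frame"][:,:,::-1]
cv2.imwrite("pics/side3.png",cv2.resize(f[100:240,220:380],None,fx=4,fy=4))
E
```

```text
t: 3.72
tcp_pos: [0.4342, 0.184, 0.1452]
tool_rot: [-0.43, 0.347, -0.553, 0.624]
force: [0.1, 0.4, 1.1]
finger_gap: 0.002
[ 0.2    0.463  2.17  -0.5    0.125  0.527] [0.4342 0.184  0.1452] 
 [[ 0.148  0.391  0.908]
 [-0.988  0.018  0.153]
 [ 0.044 -0.92   0.389]] [0.07 0.37 1.08]
tip [0.4409 0.1843 0.1296] printer mm [-138.2  -17.3  129.6]
```

View pics/side3.png

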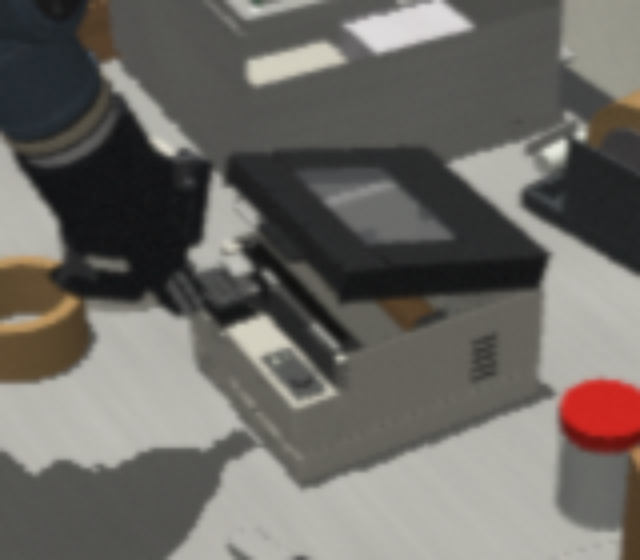

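The lid stays up on its pin at about (235,155)–(345,300) and the tab has sprung back at (230,290); the fingers are in front of the lip. I move in under the lip.

```bash
python3 -m handwheel '[0.1,0.5,1.3,0,0,0,0, 0.1,1.2,2.8,0,0,0,0, 0.1,1.7,4.0,0,0,0,0, 0.1,2.1,4.8,0,0,0,0, 0.1,2.1,4.8,0,0,0,0]'; python3 st.py;  python3 - <<'E'
from h import *
from station import manip
c=manip.snapshot("side");f=c["frame"][:,:,::-1]
cv2.imwrite("pics/side4.png",cv2.resize(f[100:240,220:380],None,fx=4,fy=4))
E
```

```text
t: 4.18
tcp_pos: [0.492, 0.1921, 0.1455]
tool_rot: [-0.428, 0.345, -0.554, 0.625]
force: [0.2, 0.9, -0.1]
finger_gap: -0.004
[ 0.191  0.501  2.041 -0.282  0.203  0.299] [0.492  0.1921 0.1455] 
 [[ 0.147  0.397  0.906]
 [-0.988  0.02   0.152]
 [ 0.043 -0.918  0.395]] [ 0.25  0.88 -0.14]
tip [0.4987 0.1925 0.1299] printer mm [-80.6  -7.4 129.9]
```

View pics/side4.png

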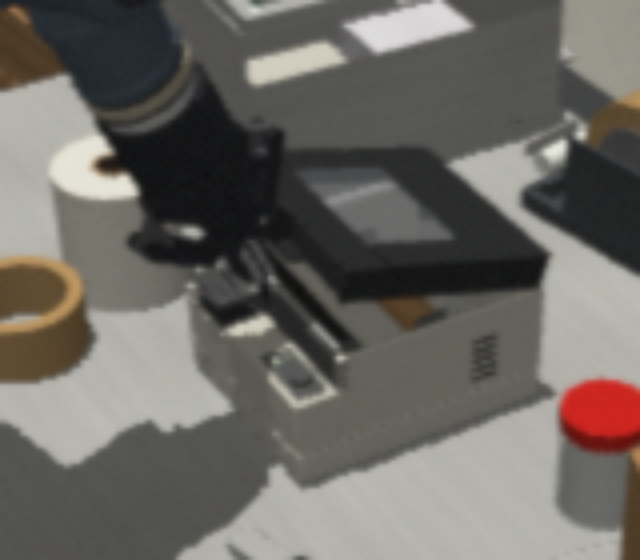

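```bash
python3 -m handwheel '[0.1,-0.2,0.7,0,0,0,0, 0.2,-1.0,1.5,0,0,0,0, 0.4,-1.8,2.4,0,0,0,0, 0.55,-2.5,3.4,0,0,0,0, 0.7,-3.3,4.4,0,0,0,0, 0.9,-3.9,5.5,0,0,0,0, 1.1,-4.5,6.6,0,0,0,0, 1.1,-4.5,6.6,0,0,0,0]'; python3 st.py;  python3 - <<'E'
from h import *
from station import manip
c=manip.snapshot("side");f=c["frame"][:,:,::-1]
cv2.imwrite("pics/side5.png",cv2.resize(f[80:220,220:380],None,fx=4,fy=4))
E
```

```text
t: 4.9
tcp_pos: [0.533, 0.1901, 0.2138]
tool_rot: [-0.429, 0.346, -0.554, 0.625]
force: [-0.5, 0.6, 0.2]
finger_gap: -0.006
[ 0.169  0.401  1.894 -0.111  0.445  0.102] [0.533  0.1901 0.2138] 
 [[ 0.148  0.395  0.907]
 [-0.988  0.019  0.153]
 [ 0.043 -0.918  0.393]] [-0.47  0.59  0.2 ]
tip [0.5397 0.1904 0.1982] printer mm [-39.6  -8.2 198.2]
```

View pics/side5.png

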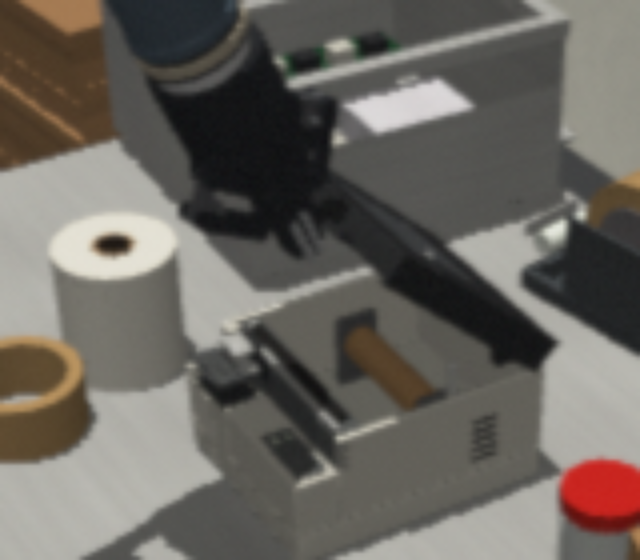

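The lid is at about 0.75 rad, and the fingers are under the lip at about (320,230). I go on along the arc.

```bash
python3 -m handwheel '[0.2,-0.4,1.3,0,0,0,0, 0.45,-0.7,2.6,0,0,0,0, 0.7,-0.9,3.8,0,0,0,0, 0.9,-1.15,5.0,0,0,0,0, 1.1,-1.25,6.2,0,0,0,0, 1.3,-1.3,7.4,0,0,0,0, 1.6,-1.2,8.7,0,0,0,0, 1.8,-1.0,10,0,0,0,0, 1.8,-1.0,10,0,0,0,0]'; python3 st.py;  python3 - <<'E'
from h import *
from station import manip
c=manip.snapshot("side");f=c["frame"][:,:,::-1]
cv2.imwrite("pics/side6.png",cv2.resize(f[80:220,220:380],None,fx=4,fy=4))
E
```

```text
t: 5.7
tcp_pos: [0.6237, 0.1869, 0.2613]
tool_rot: [-0.429, 0.346, -0.554, 0.624]
force: [1.4, -0.1, -0.3]
finger_gap: 0.003
[ 0.135  0.432  1.646 -0.057  0.659  0.016] [0.6237 0.1869 0.2613] 
 [[ 0.147  0.395  0.907]
 [-0.988  0.018  0.152]
 [ 0.043 -0.918  0.393]] [ 1.44 -0.11 -0.3 ]
tip [0.6304 0.1872 0.2457] printer mm [ 51.2  -8.4 245.7]
```

View pics/side6.png

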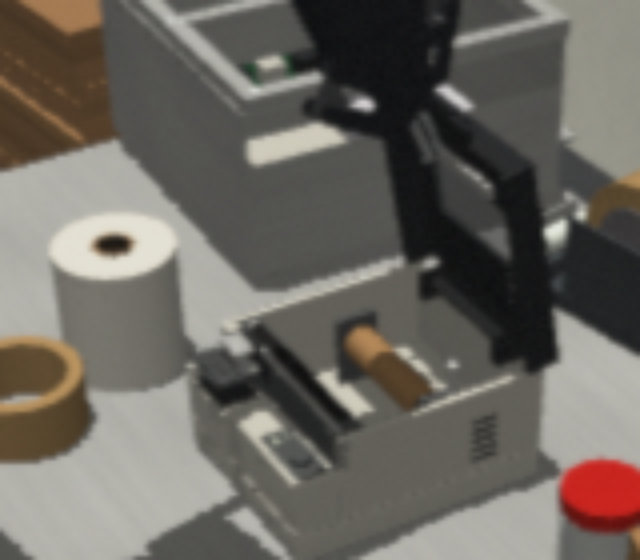

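```bash
python3 -m handwheel '[0.2,0.35,0.9,0,0,0,0, 0.35,0.7,1.8,0,0,0,0, 0.55,1.05,2.8,0,0,0,0, 0.7,1.5,3.7,0,0,0,0, 0.9,2.0,4.7,0,0,0,0, 0.95,2.2,5.0,0,0,0,0, 0.95,2.2,5.0,0,0,0,0, 0.95,2.2,5.0,0,0,0,0]'; python3 st.py;  python3 - <<'E'
from h import *
from station import manip
c=manip.snapshot("side");f=c["frame"][:,:,::-1]
cv2.imwrite("pics/side7.png",cv2.resize(f[80:220,220:380],None,fx=4,fy=4))
E
```

```text
t: 6.42
tcp_pos: [0.6771, 0.1857, 0.2604]
tool_rot: [-0.43, 0.347, -0.553, 0.624]
force: [0.0, -0.3, 0.5]
finger_gap: -0.0
[ 0.121  0.499  1.52  -0.044  0.72  -0.009] [0.6771 0.1857 0.2604] 
 [[ 0.148  0.392  0.908]
 [-0.988  0.018  0.153]
 [ 0.043 -0.92   0.39 ]] [ 0.03 -0.3   0.52]
tip [0.6837 0.186  0.2448] printer mm [104.5  -8.  244.8]
```

View pics/side7.png

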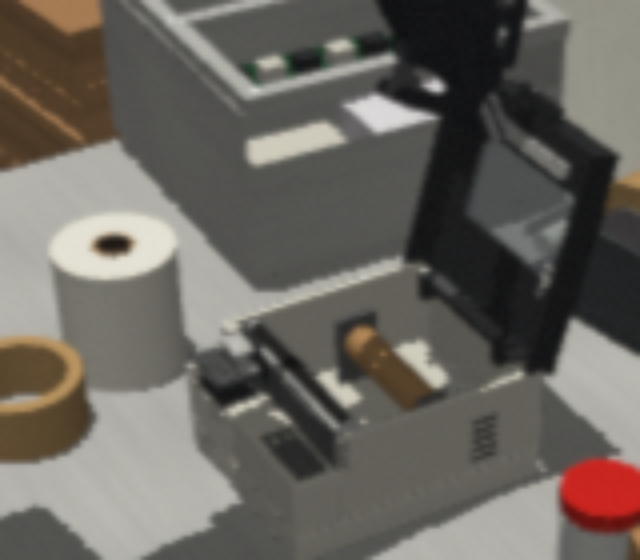

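```bash
python3 -m handwheel '[-0.1,-0.7,-0.9,0,0,0,0, -0.3,-1.7,-2.4,0,0,0,0, -0.8,-3.5,-5,0,0,0,0, -1.5,-5.2,-8,0,0,0,0, -2.2,-7,-11,0,0,0,0, -2.5,-9,-14,0,0,0,0, -2.5,-10,-17,0,0,0,0, -2.5,-10,-17,0,0,0,0, -2.5,-10,-17,0,0,0,0, -2.5,-10,-17,0,0,0,0]'; python3 st.py;  python3 - <<'E'
from h import *
from station import manip
for n in ("side","scene"):
    c=manip.snapshot(n); np.savez(n+"9.npz",**c)
    cv2.imwrite(f"pics/{n}9.png",c["frame"][:,:,::-1])
    P=cloud(c);d=P-[.5795,.1973,0];th=-.0315
    px=np.cos(th)*d[...,0]+np.sin(th)*d[...,1];py=-np.sin(th)*d[...,0]+np.cos(th)*d[...,1];z=P[...,2]
    m=(c["depth"]>0)&(abs(py)<.083)&(px>.05)&(px<.2)&(z>.15)&(z<.30)
    a=np.arctan2(z[m]-.106,.088-px[m]);r=np.hypot(z[m]-.106,.088-px[m]);print(n,m.sum(),"angles",np.percentile(a,[5,50,95]).round(3),"r",np.percentile(r,[5,98]).round(3))
    # movement of loose things: depth changes
    c0=np.load(n+"0.npz"); df=(abs(c0["depth"]-c["depth"])>.015)&(c["depth"]>0)&(c0["depth"]>0)
    cv2.imwrite(f"pics/diff_{n}.png",(df*255).astype(np.uint8))
E
```

```text
t: 7.3
tcp_pos: [0.4803, 0.1828, 0.2864]
tool_rot: [-0.429, 0.346, -0.554, 0.625]
force: [0.8, -0.5, -0.2]
finger_gap: -0.003
[ 0.174  0.213  1.921 -0.087  0.605  0.078] [0.4803 0.1828 0.2864] 
 [[ 0.148  0.395  0.907]
 [-0.988  0.019  0.153]
 [ 0.043 -0.918  0.393]] [ 0.8  -0.5  -0.22]
tip [0.487  0.1831 0.2708] printer mm [-92.  -17.1 270.8]
side 1430 angles [1.821 1.939 2.18 ] r [0.06  0.163]
scene 1861 angles [1.886 2.035 2.247] r [0.066 0.17 ]
```

View pics/side9.png

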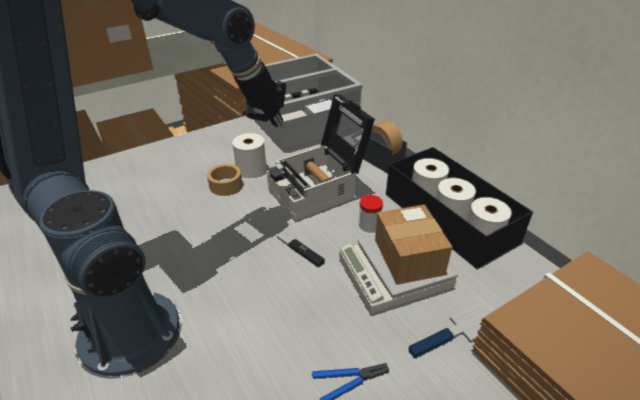

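View pics/diff_scene.png

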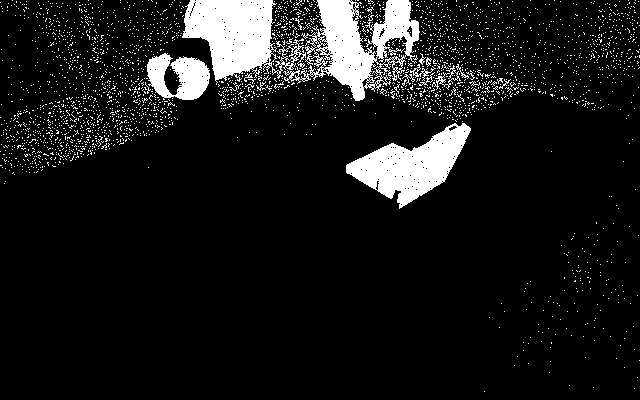

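The lid stands open and leans back, and its front surface is at about 1.82 rad. The depth difference shows changes only at the lid and the arm, and the tab is up at about (278,172) in the side view. I hand the job in.

```bash
python3 -c "
from station import manip
print(manip.sign_off())"
```

```text
the job is handed in; nothing more can be done
None
```

The printer is open, with the lid standing back against its stop, and I have handed the job in. The run took about 7.3 s of the 43 s allowed; the hand-in reports no verdict.

- **What I did:** I pressed the release tab with the closed fingertips until it met its hard stop, and the lid sprang up. I backed off so the tab could return, put the fingertips under the lip and swung the lid over along its arc. Then I drew the arm clear.
- **Lid:** The side camera's depth put the lid's inner face at about 1.82 rad, near its 1.85 stop. The median readings, 1.94 from the side camera and 2.03 from the scene camera, are higher because they include the lid's thickness and outer face. The lid angle is therefore approximate, but it leans back past its tipping point in both readings.
- **Tab:** It looks fully up in the side picture. I did not measure its angle.
- **Other things on the bench:** A before-and-after depth comparison, viewed from the scene camera, changed only at the lid and the arm. The fingers never came near the feed button.
- **Forces:** The wrist peaked at about 40 N among the readings I took, with the fingertips on the tab, against a limit of 120 N. It read about zero once the arm was clear.
- **Snag on the way:** The arm stopped short of the 35° tilt I first asked for, near a wrist singularity. I pressed the tab at about 12° and pushed the lid at about 23° instead.

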